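# Tip the carton, pack it, cover it and call for collection

### The arm

A 6-joint arm with a two-finger parallel gripper is mounted at the origin on the work surface. World frame = base frame: x ahead of the robot, y to its left, z up, the work surface at z = 0. Lengths are in m, angles in degrees, forces in N, time in s.
With the tool pointing down it reaches from about 0.35 to 0.875 m from the base axis. Payload 4.2 kg.
Tool frame: the origin (TCP) lies midway between the tips of the shut fingers; the grasp point (between the pads) lies 19 mm behind it; z points along the fingers, y is the line along which they close (so a half turn about z gives the same grasp; the last joint's range is limited). The gripper opens to 87 mm and grips with 3 to 60 N. Pads are 19 mm wide; open, the fingers measure 117 mm over their backs; the gripper's body (75 mm by 190 mm) begins 51 mm behind the grasp point.
Start: joints at [-50.787, 22.042, 0.453, 0, -68.411, -14.817], TCP at [0.258, -0.569, 0.223] pointing down, gripper open.
Joint ranges: [-179.83, 179.83], [-69.29, 118.12], [-61.27, 80.66], [-181.25, 117.63], [-171.15, -9.14], [-177.46, 177.46]. Speed limits (degrees/s): [159.86, 159.86, 180, 180, 180, 180].

### API

Orientations are given as [roll, pitch, yaw] about the fixed x, y, z axes, in that order (R = Rz(yaw) Ry(pitch) Rx(roll)).
In Python, from workcell import env gives the robot as it stands. The module is installed in compiled form; this text tells all that it offers. Calls block until the motion is done:
- env.goto(position, orientation): joint-space move of the TCP to a pose.
- env.move_straight(position, rotation=None, rate=0.15, force_limit=None): straight line of the TCP; rotation=None keeps the orientation; rate is the mean speed in m/s. With force_limit (N) it stops when the force on the tool has changed by that much, and returns True; else False.
- env.set_joints(angles): joint-space move.
- env.gripper_to(opening, grasp_force=None): opening from 0.0 (shut) to 1.0 (fully open); grasp_force is the grip in N (None keeps the last); returns when the fingers have stopped.
- env.dwell(seconds).
- env.inverse_kinematics(position, orientation): joint angles nearest the present ones, or None.
- env.read_state(): the state.
- env.grab_frame(name): name is "side" or "top" or "wrist"; returns a dict with "image" (420x560x3 uint8, blue, green, red), "fx", "fy", "cx", "cy" (pixels), "D" ([k1, k2, p1, p2, k3] as OpenCV has them; the pictures are not rectified), "position" and "orientation" of the camera in the world. Camera axes: x right, y up, looking along -z (the intrinsics and any distortion apply to the point x, -y, -z); pixel columns grow to the right and rows downward; lengths in m; the calibration is good to about 2 mm. A picture is of the moment at which its call begins. There is no depth.
A pose or a line that the arm cannot do raises env.Unreachable and nothing moves.
- env.close_job(): hands the job in; it is judged then, once.
Trained networks look in a picture, given as the dict that the camera call returned (one of the last four; its "shot" number tells which), for a name from the list of things; names that differ only in an ending like _2 or _b are one class to them, and where a whole thing is asked for, a point or a joint stands for the part that bears it (a point fixed in the world has none). Each returns a list of dicts, best first, with "score" (0 to 1); they miss things now and then, are a little off and sometimes report something else, mostly with a low value. They report only what shows in the picture. A call takes as long as a camera call. They do not tell look-alikes from the thing itself.
- env.search_frame(picture, thing): "xyz" ([x, y, z] in m, in world coordinates, good to about 4 mm: the middle of the surface that is visible of it).
- env.trace(picture, thing): "mask" (420x560 bool, what is visible of it).
The state is a dict: "clock": time; "joint_positions": joint angles; "qvel": joint speeds; "joint_torque": joint torques, N m; "position": TCP position; "tool_rot": TCP orientation; "force": force on the tool from outside, world axes, zero at the start; "wrist_torque": the same for the moment, N m; "opening": opening from 0.0 (shut) to 1.0 (fully open); "finger_force": force on a finger pad.
Only numpy, scipy, OpenCV 4.12 (cv2) and the standard library are available. Lean on these libraries where they do the work, as an engineer would, in place of code of your own. Each camera call takes 0.05 s, during which the arm holds its last target. There are 200 camera calls.

### The job

Tip the tall carton over onto its back on the packing platform by pushing its top while the platform's edge holds its foot, then pack every flat plastic lid from the clear rack and every round tub on the table into it, below the rim, in any order. Then seat the blue cover fully down on the opening, and only after that flip the power bar's toggle fully on to call for collection. Leave the tape roll and the scoop where they are.

Things in the scene. Friction and masses are not known exactly. Their poses are not given: they have to be found in the camera images.
- platform: Low fixed packing platform, aluminium with a black rubber top, 190 x 160 x 25 mm (x, y, z); origin at the centre of its underside. Its x axis is the direction in which the carton is to be tipped; the carton first stands on the table within 25 mm of the edge at x = -95 mm, and that 25 mm high edge blocks its foot.
- carton: Tall stiff loose brown carton, 95 mm deep (x) x 150 wide (y) x 200 high (z), walls 5 mm, about 0.4 kg; origin at the centre of its bottom end. x points from the open front (x = -47.5 mm) to the closed back, which faces the platform. Clear inside: y -70..70, z 5..195, x to +42.5 mm, the inside floor once it lies. A push of a few N at the front's top edge tips it, back down onto the platform.
- carton_mouth (a point): Centre of the carton's open front, in the plane of the rim (carton x = -47.5 mm, z = 100 mm); 120 mm above the table when the carton lies on its back on the platform.
- cover: Loose blue cover, 0.16 kg; origin at the centre of its underside. Grey plug 176 (x) x 126 (y) mm, z 0..8, drops into the 190 x 140 mm opening; panel 210 x 160 mm, z 8..14, rests on the rim; black grip bar on top 70 mm along x, 18 mm wide, z 14..44. Seated: its x along the carton's z (either way), origin 8 mm below the rim plane.
- rack: Fixed clear acrylic rack, base 165 (x) x 90 (y) x 6 mm, origin at the centre of its underside. Three open-ended slots run along its y at x = -50, 0, +50 mm, 9 mm wide, between 4 mm thick walls whose tops are 30 mm above the table.
- lid0: Loose flat orange plastic lid, 6 mm thick (its x) x 70 mm (y) x 68 mm (z), 35 g, standing on edge in a rack slot, 6 mm above the table; origin at the centre of its lower edge face. Absent in some runs.
- lid0_center (a point): Centre of the orange lid, 34 mm from its lower edge.
- lid1: Loose flat green plastic lid, 6 mm thick (its x) x 70 mm (y) x 68 mm (z), 35 g, standing on edge in a rack slot, 6 mm above the table; origin at the centre of its lower edge face. Absent in some runs.
- lid1_center (a point): Centre of the green lid, 34 mm from its lower edge.
- lid2: Loose flat red plastic lid, 6 mm thick (its x) x 70 mm (y) x 68 mm (z), 35 g, standing on edge in a rack slot, 6 mm above the table; origin at the centre of its lower edge face. Absent in some runs.
- lid2_center (a point): Centre of the red lid, 34 mm from its lower edge.
- tub0: Loose closed round plastic tub, white and blue with an orange cap, 50 mm diameter, 52 mm high, about 0.11 kg, standing on the table; origin at the centre of its underside, z up. May be absent.
- tub0_center (a point): Centre of that tub, 26 mm above its underside.
- tub1: Loose closed round plastic tub, white and blue with an orange cap, 50 mm diameter, 52 mm high, about 0.11 kg, standing on the table; origin at the centre of its underside, z up. May be absent.
- tub1_center (a point): Centre of that tub, 26 mm above its underside.
- powerbar: Fixed white power bar with three sockets, 55 (x) x 250 (y) x 30 mm; origin at the centre of its underside. The toggle stands on its top at y = -80 mm.
- switch (a joint): Angle of the red toggle lever on the power bar (rad): about 0 = off, leaning to the power bar's -x side (towards the robot); 1.0 = fully on, leaning to its +x side. It swings about the bar's y axis, is moved by a light push and stays where it is left.
- switch_tip (a point): Tip of the toggle lever; the lever is 50 mm long.
- tape_roll: Loose yellow tape roll, 76 mm diameter, 24 mm high, lying flat; a bystander. Origin at the centre of its underside.
- scoop: Loose stainless spoon-shaped scoop, 200 mm long along its x, lying flat; a bystander.
Not all that is in view belongs to the job. What is shaped like the tub1 but black is not meant. Of the things that look like the carton, take the one that is farthest to the robot's right at the start.

How it is judged:
By the outcome, as a careful person would: the job done as asked, in the order asked, and still so for the second after the job is handed in, with the robot touching nothing.
Of lid0, lid1, lid2 only 2 to 3 are there at a start; the rules pass over those that are not, and their reading is None.
Of tub0, tub1 only 1 to 2 are there at a start; the rules pass over those that are not, and their reading is None.
At some moment in a run one of tub0, tub1 may be knocked a few centimetres aside while the robot is not near it.
It also fails if it takes over 210 s, if anything falls off the work surface, if the arm or the gripper's body presses on something with over 40 N, if the wrist force passes 120 N, or if a joint passes its speed limit or range.

## Working session

There is one attempt and no reset: what is moved stays moved. The work goes in short steps, each a Python script; the robot and the scene stay as the last script left them, time stands still between calls to the robot, and variables do not carry over. Pictures are saved under pics/ and viewed, at most 16 in all, crops included, and the job is handed in when it is done.

```bash
mkdir -p pics; cat > h.py <<'E'
import numpy as np, cv2
from scipy.spatial.transform import Rotation as R
from workcell import env
def cam(p):
    K=np.array([[p["fx"],0,p["cx"]],[0,p["fy"],p["cy"]],[0,0,1.]]);D=np.array(p["D"],float)
    o=np.array(p["orientation"],float)
    Rw=R.from_euler("xyz",o,degrees=True).as_matrix() if o.size==3 else o.reshape(3,3)
    return K,D,Rw,np.array(p["position"],float)
def ray(p,uv):
    K,D,Rw,c=cam(p)
    q=cv2.undistortPoints(np.array(uv,float).reshape(-1,1,2),K,D).reshape(-1,2)
    d=np.c_[q[:,0],-q[:,1],-np.ones(len(q))]@Rw.T
    return c,d
def atz(p,uv,z):
    c,d=ray(p,uv); return c+d*((z-c[2])/d[:,2])[:,None]
def proj(p,X):
    K,D,Rw,c=cam(p); q=(np.atleast_2d(X)-c)@Rw; q=q*[1,-1,-1]
    return cv2.projectPoints(q,np.zeros(3),np.zeros(3),K,D)[0].reshape(-1,2)
def tri(ps,uvs):
    A=np.zeros((3,3));b=np.zeros(3)
    for p,uv in zip(ps,uvs):
        c,d=ray(p,uv); d=d[0]/np.linalg.norm(d[0]); M=np.eye(3)-np.outer(d,d); A+=M;b+=M@c
    return np.linalg.solve(A,b)
def save(p,n): cv2.imwrite(f"pics/{n}.png",p["image"])
E
python3 - <<'E'
from h import *
np.set_printoptions(precision=4,suppress=True)
ps={n:env.grab_frame(n) for n in("side","top","wrist")}
for n,p in ps.items(): print(n,p["fx"],p["D"],p["position"],p["orientation"])
cv2.imwrite("pics/a_top.png",cv2.resize(ps["top"]["image"],(800,600)));cv2.imwrite("pics/a_side.png",cv2.resize(ps["side"]["image"],(800,600)))
for t in["platform","carton","cover","rack","lid0","lid1","lid2","tub0","powerbar","switch_tip","tape_roll","scoop"]:
  for n in("top","side"):
    for r in env.search_frame(ps[n],t)[:4]:
        print(t,n,np.round(r["xyz"],3),round(r["score"],2),proj(ps[n],r["xyz"])[0].round())
E
```

```text
side 468.8279711261591 [0.0125 0.     0.     0.     0.    ] [-0.0982  0.6213  0.8075] [  50.6426   -0.5482 -135.2293]
top 486.5758584121178 [-0.0984  0.      0.      0.      0.    ] [0.2284 0.0089 1.4613] [ 11.2828  -0.9692 -88.5821]
wrist 335.7512005719292 [-0.0135  0.      0.      0.      0.    ] [ 0.1819 -0.6039  0.384 ] [-17.413   -0.1431 114.3294]
platform top [0.465 0.391 0.002] 0.2 [154. 227.]
platform side [0.546 0.022 0.026] 0.93 [260. 220.]
platform side [0.421 0.384 0.053] 0.45 [167. 330.]
carton top [ 0.539 -0.146  0.2  ] 0.98 [338. 193.]
carton side [0.233 0.283 0.171] 0.82 [275. 319.]
carton side [ 0.526 -0.105  0.139] 0.7 [302. 166.]
cover top [ 0.451 -0.33   0.012] 0.75 [391. 238.]
cover side [ 0.447 -0.327  0.014] 0.88 [374. 182.]
rack top [ 0.642 -0.276  0.052] 0.75 [375. 173.]
rack top [0.464 0.392 0.003] 0.65 [154. 227.]
rack side [0.46  0.401 0.005] 0.91 [152. 338.]
rack side [ 0.524 -0.106  0.137] 0.29 [303. 167.]
lid0 top [0.514 0.4   0.058] 0.52 [148. 208.]
lid0 side [0.512 0.404 0.057] 0.94 [131. 307.]
lid0 side [0.421 0.383 0.053] 0.75 [167. 330.]
lid0 side 
[... 465 characters left out ...]
top [0.431 0.254 0.051] 0.54 [196. 237.]
tub0 top [ 0.376 -0.111  0.053] 0.51 [320. 259.]
tub0 side [ 0.372 -0.102  0.043] 0.97 [346. 225.]
tub0 side [0.424 0.267 0.052] 0.88 [214. 295.]
powerbar top [0.608 0.346 0.034] 0.91 [170. 180.]
powerbar side [ 0.45  -0.326  0.014] 0.62 [373. 182.]
powerbar side [0.6   0.361 0.027] 0.58 [129. 281.]
switch_tip top [0.592 0.275 0.106] 0.58 [189. 179.]
tape_roll top [ 0.646 -0.399  0.03 ] 0.84 [413. 175.]
tape_roll top [0.549 0.005 0.027] 0.67 [281. 202.]
scoop top [ 0.744 -0.063  0.01 ] 0.77 [305. 143.]
scoop top [ 0.645 -0.277  0.048] 0.64 [375. 172.]
scoop side [ 0.746 -0.065  0.014] 0.96 [234. 176.]
scoop side [ 0.526 -0.102  0.139] 0.58 [301. 166.]
```

View pics/a_top.png

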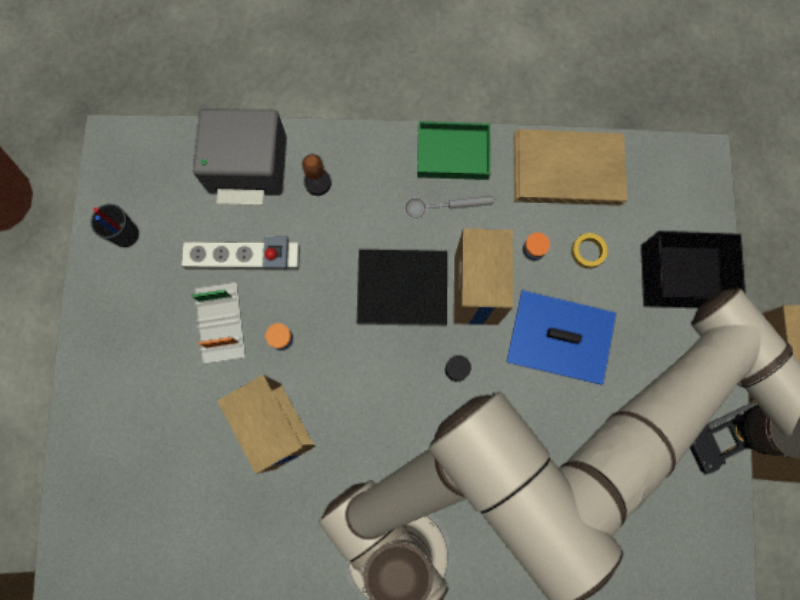

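View pics/a_side.png

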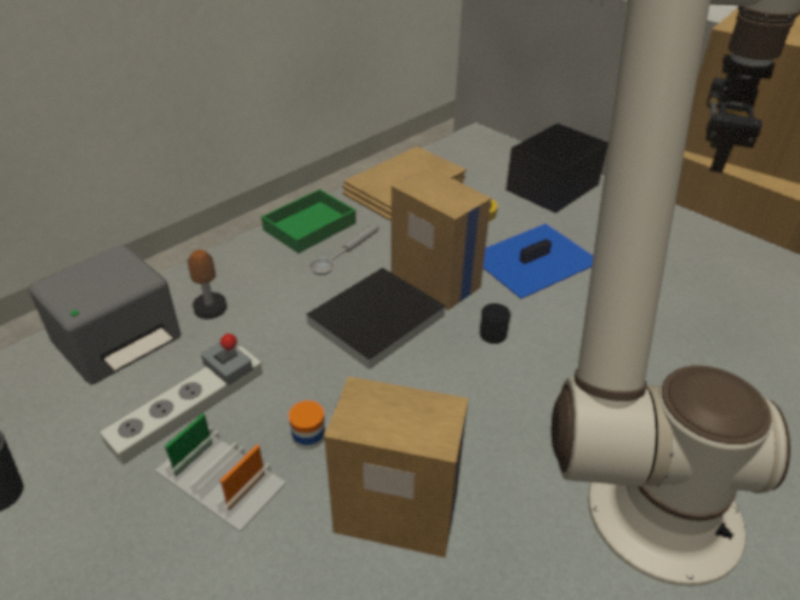

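Candidates (800×600 top view):
- **Carton:** (485,275) by the platform and (265,425). I take (485,275), farthest right.
- **Tubs:** orange caps at (278,336) and (537,245). The black one at (458,368) is not meant.
- **Lids:** green (212,294), orange (219,342); no red seen.
- **Toggle:** (272,254).

Next is a closer look with the wrist camera.

```bash
cat >> h.py <<'E'
def rect(p,mask,z):
    m=mask.astype(np.uint8); n,l,s,_=cv2.connectedComponentsWithStats(m)
    m=(l==1+np.argmax(s[1:,4])).astype(np.uint8)
    c=max(cv2.findContours(m,0,cv2.CHAIN_APPROX_NONE)[0],key=len).reshape(-1,2)
    X=atz(p,c,z)[:,:2]
    (x,y),(w,h),a=cv2.minAreaRect((X*1000).astype(np.float32))
    return np.round([x,y,w,h,a],1)
E
python3 - <<'E'
from h import *
np.set_printoptions(precision=4,suppress=True)
s=env.read_state(); print(s["position"],s["tool_rot"],s["clock"])
p0=env.grab_frame("wrist"); K,D,Rw,c=cam(p0)
T=R.from_euler("xyz",s["tool_rot"],degrees=True).as_matrix()
print("cam in tool",T.T@(c-np.array(s["position"])),"\n",T.T@Rw)
p=env.grab_frame("top")
for t,z in[("platform",.025),("carton",.2),("cover",.014),("rack",.03),("powerbar",.03)]:
    for r in env.trace(p,t)[:2]:
        if r["mask"].sum()>20: print(t,round(r["score"],2),r["mask"].sum(),rect(p,r["mask"],z))
hsv=cv2.cvtColor(p["image"],cv2.COLOR_BGR2HSV)
b=cv2.inRange(hsv,(105,150,80),(125,255,255)); print("blue",rect(p,b>0,.014))
env.goto([.50,-.12,.45],[180,0,90])
w=env.grab_frame("wrist"); save(w,"b_w"); print(w["position"],env.read_state()["joint_positions"])
E
```

```text
[ 0.2582 -0.5692  0.2225] [ 179.9984   -0.0005 -155.6043] 1.35
cam in tool [ 0.0838 -0.0004 -0.1625] 
 [[-0.001   0.9541  0.2994]
 [ 1.      0.0011 -0.0002]
 [-0.0005  0.2994 -0.9541]]
platform 0.73 3256 [552.6   6.1 164.3 187.    0.8]
carton 0.79 2590 [ 538.7 -144.6  108.2  185.3   89.3]
carton 0.69 2770 [255.7 245.8 162.4 117.1  31.1]
cover 0.84 3553 [ 457.  -335.3  213.3  161.2   78.6]
rack 0.65 1324 [466.1 386.5 161.5  92.4  10.6]
powerbar 0.69 1638 [615.6 355.1  74.5 254.8   3.4]
powerbar 0.41 26 [616.9 288.8  16.   12.2   3.8]
blue [ 457.5 -335.7  208.1  157.5   77.8]
[ 0.499  -0.0386  0.6122] [  4.5829   6.9691  11.7164  -0.001  -94.7742 175.3794]
```

View pics/b_w.png

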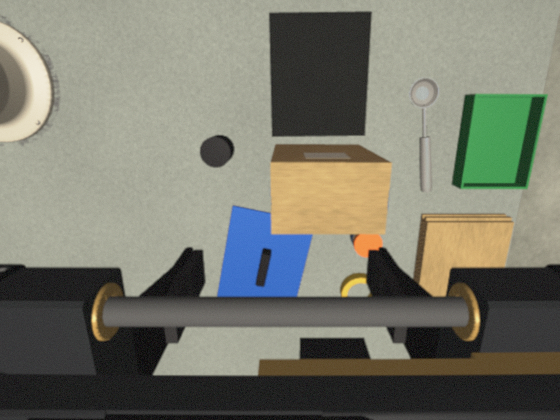

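The wrist view shows my carton, top face about (272–388, 160–234), just below the platform's near edge (row 135). The orange-capped tub is at (368,244) and the black decoy at (216,152). I'll now push the carton's top edge with both open fingers.

```bash
python3 - <<'E'
from h import *
np.set_printoptions(precision=4,suppress=True)
w=env.grab_frame("wrist")
print("carton top front edge",atz(w,[[272,233],[387,234]],.2),"back",atz(w,[[274,160],[388,163]],.2))
print("plat",atz(w,[[270,13],[371,12],[365,135],[272,136]],.025))
f=atz(w,[[330,234]],.2)[0]; print(f)
o=[180,0,-90]; x=.54
env.goto([x,f[1]-.07,.30],o); env.move_straight([x,f[1]-.07,.178])
pr=[]
for y in np.arange(f[1]-.03,-.035,.012):
    env.move_straight([x,y,.178],rate=.06); s=env.read_state(); pr.append((round(y,3),np.round(s["force"],1)))
print(*pr,sep="\n")
env.dwell(.5)
env.move_straight([x,-.12,.30],rate=.3); env.goto([.50,-.10,.45],[180,0,-90])
p=env.grab_frame("side"); save(p,"c_side")
print(env.read_state()["clock"])
E
```

```text
carton top front edge [[ 0.4813 -0.2     0.2   ]
 [ 0.6329 -0.2017  0.2   ]] back [[ 0.4851 -0.1038  0.2   ]
 [ 0.6258 -0.1077  0.2   ]]
plat [[ 0.4755  0.0979  0.025 ]
 [ 0.6326  0.0993  0.025 ]
 [ 0.6358 -0.0887  0.025 ]
 [ 0.4762 -0.0902  0.025 ]]
[ 0.5577 -0.2015  0.2   ]
(np.float64(-0.232), array([-0.5, -0. ,  0.7]))
(np.float64(-0.22), array([ 0.4, -0.5,  0.1]))
(np.float64(-0.208), array([ 0.2, -1.5, -0.1]))
(np.float64(-0.196), array([ 0.8,  1. , -0.2]))
(np.float64(-0.184), array([-0.1, -0.2, -0.2]))
(np.float64(-0.172), array([ 0.4, -0.1, -0.6]))
(np.float64(-0.16), array([ 0.3, -0.2, -0.3]))
(np.float64(-0.148), array([0.2, 0.3, 0. ]))
(np.float64(-0.136), array([-0.2, -0.4,  0.1]))
(np.float64(-0.124), array([-0.6, -0.3, -0.2]))
(np.float64(-0.112), array([0.4, 0.3, 0.3]))
(np.float64(-0.1), array([ 0.5,  0.2, -0.9]))
(np.float64(-0.088), array([ 0.6,  0.1, -0.1]))
(np.float64(-0.076), array([ 0.9,  0.2, -0.6]))
(np.float64(-0.064), array([-0.3, -0.7, -0.1]))
(np.float64(-0.052), array([-0. , -1. , -0.6]))
(np.float64(-0.04), array([-0.2,  0.3, -0.1]))
16.2583
```

View pics/c_side.png

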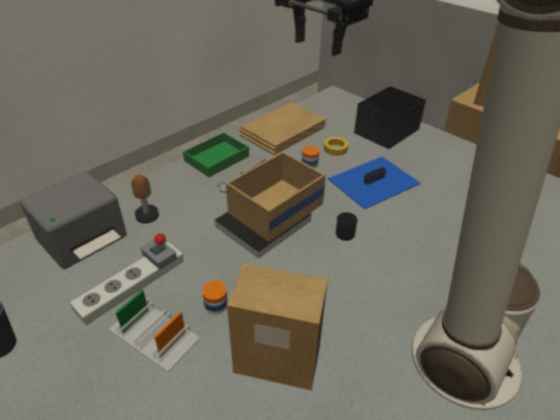

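The carton lies on its back on the platform with its opening up, about (277,195). Next I measure its pose and both tubs.

```bash
python3 - <<'E'
from h import *
np.set_printoptions(precision=4,suppress=True)
env.goto([.55,.02,.45],[180,0,90])
w=env.grab_frame("wrist"); save(w,"d_w"); t=env.grab_frame("top"); s=env.grab_frame("side")
for n,p in(("w",w),("t",t)):
    for r in env.trace(p,"carton")[:2]: print(n,round(r["score"],2),r["mask"].sum(),rect(p,r["mask"],.12))
for n,p in(("w",w),("t",t),("s",s)):
    for nm in("tub0","carton_mouth"):
        for r in env.search_frame(p,nm)[:3]: print(n,nm,np.round(r["xyz"],3),round(r["score"],2),proj(p,r["xyz"])[0].round())
E
```

```text
w 0.82 6604 [274.  197.9  69.8 214.7  89.4]
w 0.73 12938 [555.  -38.1 206.8 151.8  89.9]
t 0.78 3294 [546.5 -40.2 198.  170.   89. ]
t 0.69 1823 [250.1 274.3 170.4 100.   28.6]
w tub0 [0.44  0.243 0.054] 0.85 [211.   4.]
w tub0 [ 0.388 -0.11   0.054] 0.73 [195. 229.]
w carton_mouth [ 0.555 -0.048  0.029] 0.91 [289. 192.]
t tub0 [ 0.644 -0.277  0.051] 0.79 [376. 172.]
t tub0 [ 0.377 -0.11   0.051] 0.53 [319. 259.]
t tub0 [ 0.549 -0.057  0.028] 0.22 [302. 203.]
t carton_mouth [0.254 0.26  0.198] 0.97 [180. 297.]
t carton_mouth [ 0.546 -0.058  0.033] 0.58 [302. 203.]
s tub0 [0.423 0.266 0.052] 0.83 [215. 295.]
s tub0 [ 0.374 -0.103  0.045] 0.6 [346. 224.]
s tub0 [0.509 0.406 0.056] 0.53 [131. 309.]
s carton_mouth [ 0.566 -0.039  0.075] 0.95 [272. 191.]
s carton_mouth [0.238 0.28  0.174] 0.76 [274. 315.]
```

View pics/d_w.png

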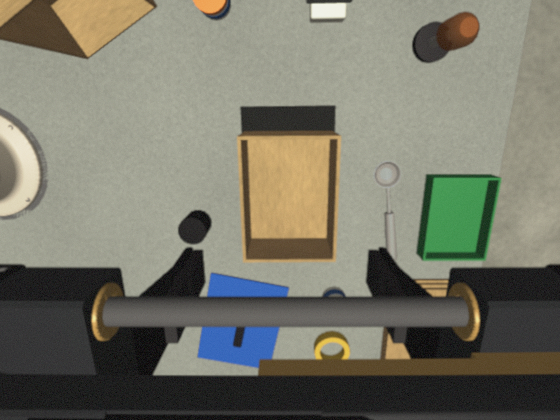

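The opening is rectangular, with rim corners about (238,134), (340,134), (335,261), (246,261), centre (0.555, −0.038), aligned to the world axes. Next come the tubs, each checked from two heights.

```bash
cat >> h.py <<'E'
C=np.array([.554,-.038])
def blob(p,lo,hi,X):
    m=cv2.inRange(cv2.cvtColor(p["image"],cv2.COLOR_BGR2HSV),lo,hi)
    n,l,s,c=cv2.connectedComponentsWithStats(m)
    e=proj(p,X)[0]; k=[i for i in range(1,n) if s[i,4]>60]
    if not k: return None,None,None
    i=min(k,key=lambda i:np.linalg.norm(c[i]-e))
    return c[i],s[i,4],(l==i)
ORANGE=((3,150,120),(18,255,255))
def picktub(xy):
    o=[180,0,0]; env.gripper_to(1.0); env.goto([*xy,.28],o)
    a=env.grab_frame("wrist"); ua,na,_=blob(a,*ORANGE,[*xy,.052]); X=atz(a,ua,.052)[0]
    print("1st",X,na)
    env.move_straight([X[0],X[1],.15],rate=.25)
    b=env.grab_frame("wrist"); ub,nb,_=blob(b,*ORANGE,X); T=tri([a,b],[ua,ub]); X=atz(b,ub,.05)[0]
    print("2nd",X,nb,"tri",T)
    env.move_straight([X[0],X[1],.021],rate=.12,force_limit=15)
    env.gripper_to(0.0,15); s=env.read_state(); print("open",s["opening"],s["finger_force"],s["position"])
    env.move_straight([X[0],X[1],.22],rate=.25)
    print("held",env.read_state()["opening"],env.read_state()["force"])
def place(xy,z,yaw,op,f=None):
    env.goto([*xy,.23],[180,0,yaw])
    print("stop",env.move_straight([*xy,z],rate=.12,force_limit=12),env.read_state()["position"])
    env.gripper_to(op); env.move_straight([*xy,.24],rate=.25)
E
python3 - <<'E'
from h import *
np.set_printoptions(precision=4,suppress=True)
picktub([.644,-.277])
place(C+[-.042,-.042],.064,0,.75)
print(env.read_state()["clock"])
E
```

```text
1st [ 0.6492 -0.2793  0.052 ] 1383
2nd [ 0.6486 -0.2794  0.05  ] 2876 tri [ 0.6492 -0.2794  0.0519]
open 0.5716251545866335 14.999920427799225 [ 0.6486 -0.2794  0.021 ]
held 0.5715870706041306 [-0.4764 -0.0243 -0.7793]
stop False [ 0.5126 -0.08    0.0647]
28.4583
```

```bash
python3 - <<'E'
from h import *
np.set_printoptions(precision=4,suppress=True)
s=env.grab_frame("side")
for r in env.search_frame(s,"tub0")[:3]: print(np.round(r["xyz"],3),round(r["score"],2))
picktub([.43,.258])
place(C+[-.042,.042],.064,0,.75)
w=env.grab_frame("wrist"); save(w,"e_w")
print(env.read_state()["clock"])
E
```

```text
[ 0.374 -0.105  0.044] 0.87
[0.404 0.26  0.052] 0.63
[ 0.523 -0.078  0.085] 0.43
1st [0.4008 0.2422 0.052 ] 1325
2nd [0.3998 0.2421 0.05  ] 2887 tri [0.4009 0.2422 0.0529]
open 0.5674969446851438 15.000035832636058 [0.3999 0.2421 0.021 ]
held 0.5660757731787629 [-0.5842 -0.7418 -1.2794]
stop False [0.5126 0.0042 0.0647]
38.325
```

View pics/e_w.png

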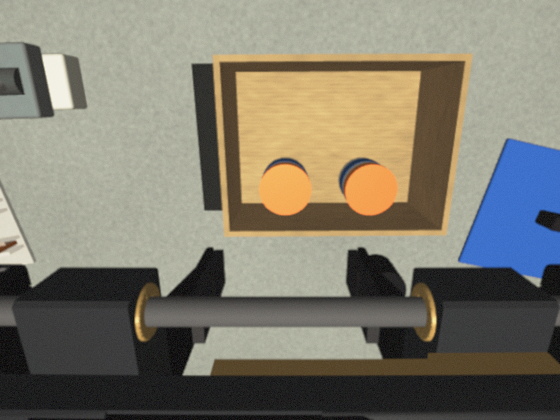

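Both tubs stand inside, at (285,188) and (370,188). Before the lids I check the decoy carton's clearance, the rack angle, and the rim.

```bash
python3 - <<'E'
from h import *
np.set_printoptions(precision=3,suppress=True)
w=env.grab_frame("wrist"); q=atz(w,[[216,56],[470,56],[447,235],[224,236]],.12); print("rim\n",q,q.mean(0))
s=env.grab_frame("side"); print("decoy top\n",atz(s,np.array([[350,380],[468,398],[462,458],[328,438]])*.7,.2))
env.goto([.47,.33,.30],[180,0,-80])
w=env.grab_frame("wrist"); save(w,"f_w")
G=((45,90,30),(80,255,255))
for n,col,X in(("green",G,[.515,.4,.07]),("orange",ORANGE,[.42,.382,.07]),("red",((0,150,80),(2,255,255)),[.47,.39,.07])):
    u,k,m=blob(w,*col,X)
    if u is None: print(n,None); continue
    c=cv2.findContours(m.astype(np.uint8),0,1)[0][0].reshape(-1,2)
    print(n,k,u,rect(w,m,.074))
for r in env.trace(w,"rack")[:2]: print("rack",round(r["score"],2),rect(w,r["mask"],.01))
E
```

```text
rim
 [[ 0.627  0.056  0.12 ]
 [ 0.628 -0.139  0.12 ]
 [ 0.48  -0.142  0.12 ]
 [ 0.479  0.058  0.12 ]] [ 0.553 -0.042  0.12 ]
decoy top
 [[0.333 0.257 0.2  ]
 [0.213 0.177 0.2  ]
 [0.162 0.248 0.2  ]
 [0.286 0.334 0.2  ]]
green 411 [239.058 222.786] [515.  395.7   9.8  81.1   7.8]
orange 241 [317.145 224.71 ] [420.5 380.1   5.   68.   11.7]
red 461 [173.505 110.774] [604.5 275.9  25.6  25.8   3.8]
```

View pics/f_w.png

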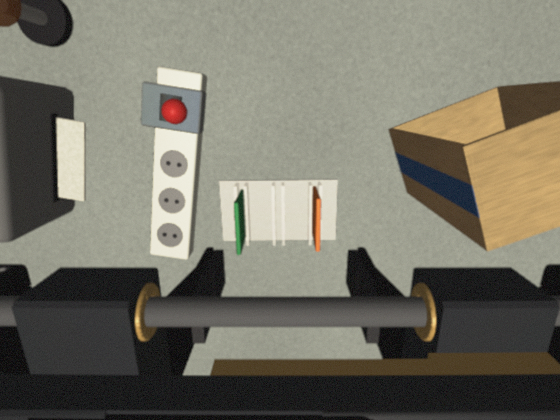

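Red lid is absent: the middle slot is empty. Green is at (239,223), orange at (317,225), and the red blob at (174,111) is the toggle. I pick the orange lid first.

```bash
cat >> h.py <<'E'
GREEN=((45,90,30),(80,255,255))
def picklid(xy,col,yaw=-79.5):
    o=[180,0,yaw]; env.gripper_to(.5); env.goto([*xy,.20],o)
    a=env.grab_frame("wrist"); ua,_,ma=blob(a,*col,[*xy,.07])
    env.move_straight([*xy,.13],rate=.2)
    b=env.grab_frame("wrist"); ub,_,mb=blob(b,*col,[*xy,.07])
    v=lambda m:np.argwhere(m)[np.argwhere(m)[:,0].argmin()][::-1]
    r=rect(b,mb,.074); print(rect(a,ma,.074),r,"far corner tri",tri([a,b],[v(ma),v(mb)]))
    return a,b,ma,mb
E
python3 - <<'E'
from h import *
np.set_printoptions(precision=4,suppress=True)
a,b,ma,mb=picklid([.4205,.383],ORANGE)
save(b,"g_w"); print(b["position"])
E
```

```text
[419.1 379.9   4.4  67.6  10.5] [419.3 380.1   5.   68.8  10.8] far corner tri [0.4263 0.3484 0.0644]
[0.4355 0.3012 0.294 ]
```

View pics/g_w.png

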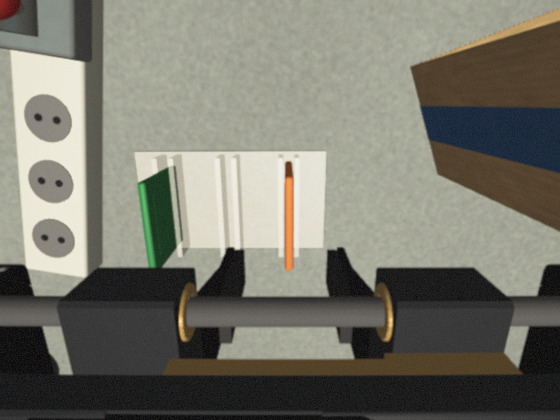

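The orange lid's edge runs (289,178)–(290,270), midway between the fingers, and the two heights agree. Now grasp it and place it.

```bash
cat >> h.py <<'E'
def graspplace(x,y,yaw,dst):
    env.goto([x,y,.13],[180,0,yaw])
    print("stop",env.move_straight([x,y,.038],rate=.1,force_limit=12))
    env.gripper_to(0.0,15); s=env.read_state(); print("open",s["opening"],s["finger_force"],s["force"])
    env.move_straight([x,y,.24],rate=.2); print("held",env.read_state()["opening"])
    place(dst,.067,-90,.25)
E
python3 - <<'E'
from h import *
np.set_printoptions(precision=4,suppress=True)
C=np.array([.5535,-.040])
graspplace(.4193,.382,-79.4,C+[.034,-.045])
a,b,ma,mb=picklid([.515,.396],GREEN)
save(b,"h_w"); print(env.read_state()["clock"])
E
```

```text
stop False
open 0.065726081497877 15.000070463865995 [ 0.0133 -0.7552 -0.2678]
held 0.06963772253786536
stop False [ 0.5881 -0.085   0.0678]
[517.5 398.    4.6  77.5  10.3] [517.9 396.3   4.4  79.4  10.4] far corner tri [ 0.5233  0.3722 -0.0018]
53.15
```

View pics/h_w.png

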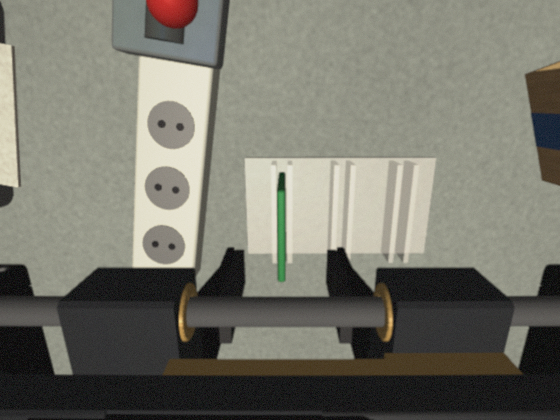

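Green lid at (281,188–280), centred between the fingers. Grasp and place.

```bash
python3 - <<'E'
from h import *
np.set_printoptions(precision=4,suppress=True)
C=np.array([.5535,-.040])
graspplace(.5174,.400,-79.6,C+[.034,.045])
env.goto([.50,.02,.40],[180,0,90])
w=env.grab_frame("wrist"); save(w,"i_w")
env.gripper_to(1.0)
# cover close look
env.goto([.457,-.336,.30],[180,0,-11+180-0])
c=env.grab_frame("wrist"); save(c,"j_w")
b=cv2.inRange(cv2.cvtColor(c["image"],cv2.COLOR_BGR2HSV),(105,150,60),(125,255,255))
print(rect(c,b>0,.014),env.read_state()["joint_positions"],env.read_state()["clock"])
E
```

```text
stop False
open 0.06689068910644827 15.000019400613382 [-0.6201  0.0479  0.277 ]
held 0.06900477124166933
stop False [0.5881 0.0051 0.0678]
[ 455.5 -337.   206.5  156.8   77.9] [-19.9456  13.834   -0.2401  -0.0011 -75.9165 -81.0313] 68.225
```

View pics/i_w.png

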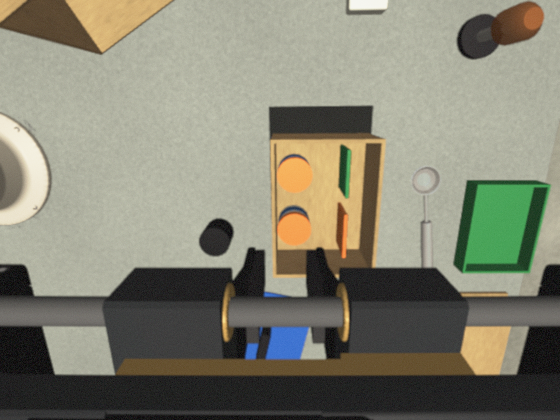

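View pics/j_w.png

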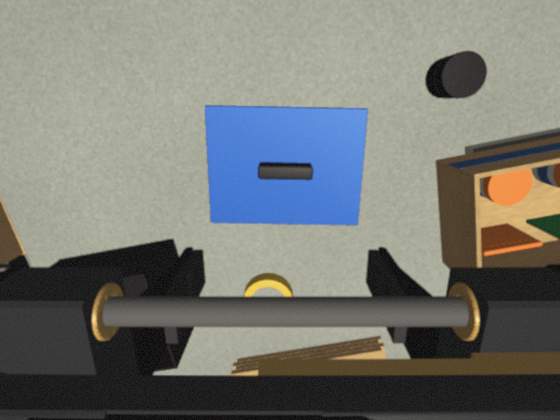

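The box holds tubs at (295,174), (294,226) and lids at (345,172), (345,232), all below the rim. The cover's grip bar is at (285,171), its long side about 78° from world x. Grasp the cover next.

```bash
python3 - <<'E'
from h import *
np.set_printoptions(precision=4,suppress=True)
def bl(p):
    b=cv2.inRange(cv2.cvtColor(p["image"],cv2.COLOR_BGR2HSV),(105,150,40),(125,255,255))
    b=cv2.morphologyEx(b,cv2.MORPH_CLOSE,np.ones((5,5))); return rect(p,b>0,.014)
env.gripper_to(.6)
yaw=-102.1
# camera sits on tool +x; view with cover whole
env.goto([.4555,-.337,.30],[180,0,yaw]); w=env.grab_frame("wrist"); r=bl(w); print(r)
x,y=r[:2]/1000; yaw=r[4]-180 if r[2]>r[3] else r[4]-90; print(yaw)
u=np.array([[.0,0]]); 
env.goto([x,y,.15],[180,0,yaw]); w2=env.grab_frame("wrist"); save(w2,"k_w"); print(bl(w2))
bar=cv2.inRange(w2["image"],(0,0,0),(60,60,60))
e=proj(w2,[x,y,.044])[0]; n,l,s,c=cv2.connectedComponentsWithStats(bar); i=l[int(e[1]),int(e[0])]; print("bar",e,i,s[i],c[i],atz(w2,c[i],.044))
E
```

```text
[ 456.  -337.6  205.4  156.3   78. ]
-102.0
[ 455.9 -337.8  205.3  157.3   78. ]
bar [286.027  208.7814] 0 [     0      0    560    420 184316] [286.4356 176.5628] [[ 0.45   -0.3645  0.044 ]]
```

View pics/k_w.png

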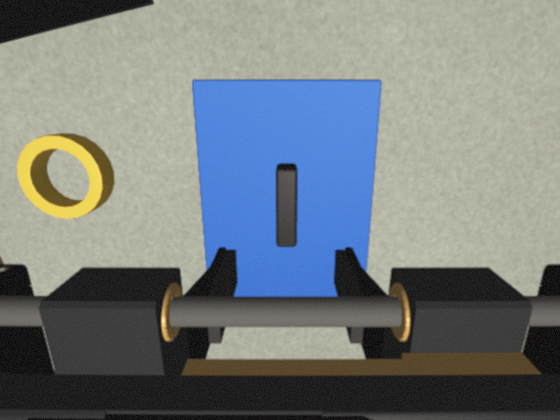

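The bar spans (286,165–246), matching the predicted centre (286,209). Grasp, carry and lower it onto the opening.

```bash
python3 - <<'E'
from h import *
np.set_printoptions(precision=4,suppress=True)
x,y,yaw=.456,-.3377,-102.0
print("stop",env.move_straight([x,y,.0195],rate=.1,force_limit=12))
env.gripper_to(0.0,35); s=env.read_state(); print("open",s["opening"],s["finger_force"],s["position"])
env.move_straight([x,y,.26],rate=.2); print("held",env.read_state()["opening"])
env.goto([.554,-.040,.26],[180,0,-90])
env.move_straight([.554,-.040,.16],rate=.15)
side=env.grab_frame("side"); save(side,"l_side")
print("stop",env.move_straight([.554,-.040,.132],rate=.05,force_limit=6)); s=env.read_state(); print(s["position"],s["force"],s["clock"])
E
```

```text
stop False
open 0.19926245303118056 34.999896716326475 [ 0.4561 -0.3377  0.0196]
held 0.2054217385615487
stop True
[ 0.5532 -0.04    0.1315] [-0.5977  0.0182  3.2989] 77.3333
```

The height of 0.1315 m matches full seating (0.112 + 0.0196). Release, press lightly, then look.

```bash
python3 - <<'E'
from h import *
np.set_printoptions(precision=4,suppress=True)
env.gripper_to(.5); env.move_straight([.554,-.040,.21],rate=.2); env.gripper_to(0.0,10)
print("press",env.move_straight([.554,-.040,.150],rate=.04,force_limit=6),env.read_state()["position"])
env.move_straight([.554,-.040,.30],rate=.25)
env.goto([.50,.05,.42],[180,0,90])
w=env.grab_frame("wrist"); s=env.grab_frame("side")
b=cv2.inRange(cv2.cvtColor(w["image"],cv2.COLOR_BGR2HSV),(105,150,40),(125,255,255))
b=cv2.morphologyEx(b,cv2.MORPH_CLOSE,np.ones((7,7))); print(rect(w,b>0,.126))
A=s["image"][120:280,180:380]; B=w["image"]
cv2.imwrite("pics/m.png",np.hstack([cv2.resize(A,(400,320)),cv2.resize(B,(400,300),interpolation=cv2.INTER_AREA)[:320] if 0 else cv2.copyMakeBorder(cv2.resize(B,(400,300)),0,20,0,0,0)]))
t=env.grab_frame("top")
for n,p in(("w",w),("t",t)):
  for r in env.search_frame(p,"switch_tip")[:2]: print(n,np.round(r["xyz"],3),round(r["score"],2),proj(p,r["xyz"])[0].round())
RED=((0,150,80),(4,255,255)); u=[blob(p,*RED,[.6,.275,.08])[0] for p in(t,s)]; print(u,tri([t,s],u))
E
```

```text
press True [ 0.5539 -0.04    0.1565]
[551.8 -37.7 207.3 156.4  89.8]
t [ 0.741 -0.071  0.011] 0.5 [307. 144.]Traceback (most recent call last):
  File "<stdin>", line 15, in <module>
  File "h.py", line 22, in tri
    c,d=ray(p,uv); d=d[0]/np.linalg.norm(d[0]); M=np.eye(3)-np.outer(d,d); A+=M;b+=M@c
        ~~~^^^^^^
  File "h.py", line 11, in ray
    q=cv2.undistortPoints(np.array(uv,float).reshape(-1,1,2),K,D).reshape(-1,2)
                          ~~~~~~~~~~~~~~~~~~~~~~~~~~^^^^^^^^
ValueError: cannot reshape array of size 1 into shape (1,2)
```

View pics/m.png

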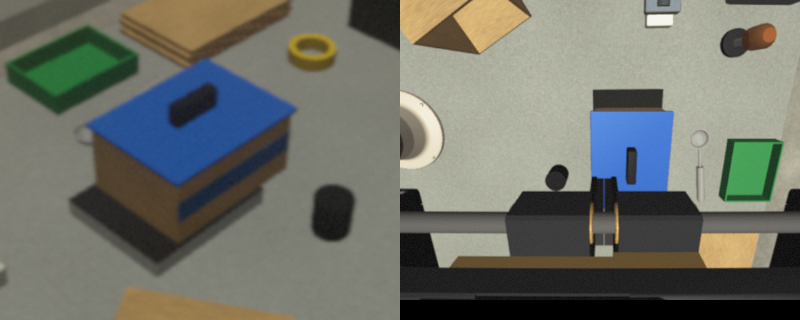

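The cover is level and seated: blue panel on the rim, and the press contact at 0.1565 m equals the bar's top. Now locate the toggle.

```bash
python3 - <<'E'
from h import *
np.set_printoptions(precision=4,suppress=True)
RED=((0,150,80),(4,255,255)); P=[];U=[]
for q in([.56,.275,.28],[.56,.275,.20]):
    env.goto(q,[180,0,180]); p=env.grab_frame("wrist"); u,n,m=blob(p,*RED,[.6,.275,.08]); P.append(p);U.append(u); print(u,n)
print(tri(P,U)); save(p,"n_w")
for t in("powerbar",):
    for r in env.trace(P[0],t)[:1]: print(rect(P[0],r["mask"],.03))
E
```

```text
[285.3046 220.2589] 394
[285.4876 245.0745] 322
[0.6175 0.2743 0.0392]
[617.1 353.9  80.5 249.2   2.3]
```

View pics/n_w.png

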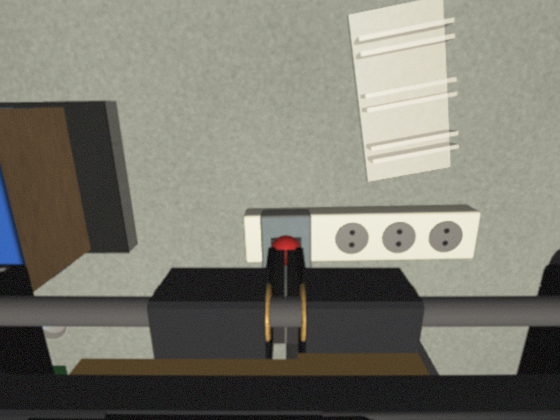

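The fingers hide part of the red knob at (286,243), so I take two clearer views from farther back.

```bash
python3 - <<'E'
from h import *
np.set_printoptions(precision=4,suppress=True)
RED=((0,150,80),(4,255,255)); P=[];U=[]
for q in([.56,.24,.32],[.64,.34,.32]):
    env.goto(q,[180,0,180]); p=env.grab_frame("wrist"); u,n,m=blob(p,*RED,[.6,.275,.08]); P.append(p);U.append(u); print(u,n)
print(tri(P,U),env.read_state()["clock"])
E
```

```text
[313.4984 207.3578] 313
[227.1304 142.106 ] 368
[0.5962 0.2743 0.1001] 90.2333
```

```bash
python3 - <<'E'
from h import *
np.set_printoptions(precision=4,suppress=True)
env.goto([.54,.272,.20],[180,0,180]); env.move_straight([.54,.272,.093],rate=.2)
print(env.move_straight([.60,.274,.093],rate=.06,force_limit=8),env.read_state()["position"])
print(env.move_straight([.652,.276,.093],rate=.05,force_limit=6),env.read_state()["position"],env.read_state()["force"])
env.move_straight([.56,.272,.11],rate=.2); env.move_straight([.54,.272,.25],rate=.3)
RED=((0,150,80),(4,255,255)); P=[];U=[]
for q in([.56,.24,.32],[.64,.34,.32]):
    env.goto(q,[180,0,180]); p=env.grab_frame("wrist"); u,n,m=blob(p,*RED,[.64,.275,.1]); P.append(p);U.append(u); print(u,n)
print(tri(P,U)); save(p,"o_w")
env.goto([.45,.10,.40],[180,0,180]); t=env.grab_frame("top"); cv2.imwrite("pics/p_top.png",cv2.resize(t["image"],(800,600))); print(env.read_state()["clock"])
E
```

```text
False [0.5999 0.2738 0.0928]
True [0.6166 0.2744 0.0917] [-1.8395  0.5401  1.7124]
[314.7082 241.0107] 281
[229.864 179.142] 331
[0.6382 0.275  0.0974]
96.7417
```

View pics/p_top.png

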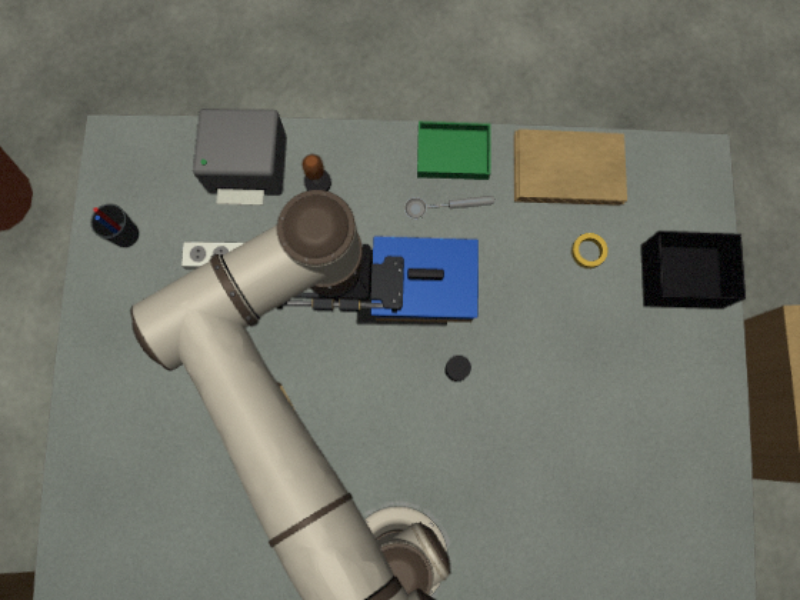

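The knob moved from x = 0.596 to 0.638, slightly short of a full 1 rad swing. I push once more with a higher limit to make sure it reaches the stop.

```bash
python3 - <<'E'
from h import *
np.set_printoptions(precision=4,suppress=True)
env.goto([.54,.274,.20],[180,0,180]); env.move_straight([.56,.274,.095],rate=.2)
print(env.move_straight([.645,.277,.095],rate=.04,force_limit=18),env.read_state()["position"],env.read_state()["force"])
env.move_straight([.56,.272,.11],rate=.2); env.move_straight([.54,.272,.25],rate=.3)
RED=((0,150,80),(4,255,255)); P=[];U=[]
for q in([.56,.24,.32],[.64,.34,.32]):
    env.goto(q,[180,0,180]); p=env.grab_frame("wrist"); u,n,m=blob(p,*RED,[.64,.275,.1]); P.append(p);U.append(u)
print(tri(P,U)); print(env.read_state()["clock"])
E
```

```text
True [0.6169 0.2755 0.094 ] [-1.3728 -0.3765  0.9284]
[0.6382 0.2751 0.0975]
102.0917
```

A harder push stopped at the same place, so the toggle is at its hard stop. The top view shows the cover still seated and the tape roll and scoop where they were. Handing in.

```bash
python3 - <<'E'
from h import *
env.goto([.45,.10,.42],[180,0,180]); env.dwell(.3)
print(env.close_job())
E
```

```text
the job is handed in; nothing more can be done
None
```

Job handed in at about 103 s of the 210 s: carton tipped onto the platform, both tubs and both lids (no red lid was present) packed below the rim, cover seated, toggle pushed to its stop, tape roll and scoop untouched; the hand-in gave no verdict.

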